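# Check the date under a pantry tin

### The arm

A 6-joint arm with a two-finger parallel gripper is mounted at the origin on the work surface. World frame = base frame: x ahead of the robot, y to its left, z up, the work surface at z = 0. Lengths are in m, angles in rad, forces in N, time in s.
With the tool pointing down it reaches from about 0.325 to 1 m from the base axis. Payload 5.1 kg.
Tool frame: the origin (TCP) lies midway between the tips of the shut fingers; the grasp point (between the pads) lies ctrl.grip_point_offset behind it (ctrl.grip_point_offset is the distance from the TCP to the grasp point, in m); z points along the fingers, y is the line along which they close (so a half turn about z gives the same grasp; the last joint's range is limited). The gripper opens to 85 mm and grips with 20 to 120 N. Pads are 22 mm wide; open, the fingers measure 114 mm over their backs; the gripper's body (76 mm by 85 mm) begins 54 mm behind the grasp point. The pads swing forward as they close: fully open they stand 13 mm farther back than shut.
Start: joints at [-1.199, 0.124, 1.65, -0, 1.367, -0.083], TCP at [0.286, -0.584, 0.231] pointing down, gripper open.
Joint ranges: [-2.61, 2.61], [-1.02, 2.33], [0.03, 2.71], [-1.35, 4.49], [0.32, 2.68], [-2.91, 2.91]. Speed limits (rad/s): [2.57, 2.57, 3.14, 3.14, 3.14, 3.14].

### API

Orientations are given as a unit quaternion [w, x, y, z].
In Python, from bench import status, imaging, workorder, ctrl gives the robot as it stands.
- The arm moves only by the tool arm_command, never from a script. Its argument "deltas" is a list of rows, each a list of 6 numbers: the shift along the tool's x, y, z in units of 25 cm (1.0 is 25 cm), then the turn, a rotation vector about the tool's x, y, z in units of 5 degrees (1.0 is 5 degrees). In form: [[x, y, z, wx, wy, wz], ...]. A call has 1 to 20 rows; each row shifts and turns the commanded pose from where the row before left it, along the tool's axes as they then stand; what a row does not reach is not made up. A row lasts 1/10 s, in which the tool goes at most 50 mm and 8.59 degrees, less where a joint would pass 70% of its speed; a pose out of reach is approached as far as the arm can. A call with a number of a shift or a turn outside -1 to 1 is refused whole. A call with a gripper value outside its range is refused whole. "hand" is the opening, from -1 (shut) to 1 (fully open), set as the call begins (left out, the last holds). The fingers move at their own pace and stop on an object; "squeeze" is the grip in N (left out, the last holds). Time passes only in rows, so rows that do not move let the fingers close. It gives the time, the measured TCP pose, the force, the opening and the grip force at its end, in the units of the state.
- status.state(): the state, without advancing time (a new reading comes with each control period).
- imaging.read_camera(name): name is "scene" or "top"; returns a dict with "color" (400x640x3 uint8, red, green, blue), "depth" (400x640 float32, m along the optical axis (not along the pixel's ray), 0 where there is no reading), "mtx" (3x3 intrinsics, pixels), "k1" (the pictures are not rectified: a ray, as slopes to the right and down, at radius r is drawn at 1 + k1 r^2 times it, then the intrinsics apply), "R" (3x3) and "t" (3): a world point X has camera coordinates R X + t. Camera axes: x right, y down, z forward; pixel columns grow to the right and rows downward; lengths in m; the calibration is good to about 2 mm. A picture is of the moment at which its call begins.
- workorder.hand_in(): hands the job in; it is judged then, once.
The state is a dict: "t": time; "joint_pos": joint angles; "qd": joint speeds; "effort": joint torques, N m; "tcp_pos": TCP position; "orientation": TCP orientation; "contact_force": force on the tool from outside, world axes, zero at the start; "wrist_torque": the same for the moment, N m; "finger_gap": opening from 0.0 (shut) to 1.0 (fully open); "grasp_force": force on a finger pad.
Only numpy, scipy, OpenCV 4.12 (cv2) and the standard library are available. Lean on these libraries where they do the work, as an engineer would, in place of code of your own. Each camera call takes 0.05 s, during which the arm holds its last target. There are 200 camera calls.

### The job

Check the date sticker on the underside of the small square steel tin: turn the tin completely upside down and keep it still like that for two seconds, then stand it upright again in the middle of the cork mat and let go. Handle it gently, without letting it drop or fall over, and leave the other things where they stand.

Things in the scene. Friction and masses are not known exactly. Their poses are not given: they have to be found in the camera images.
- tin: the small square steel spice tin, closed: body 48 x 48 mm, 80 mm high, flat sides, paper labels on two; on top a fixed round black lid 42 mm across, 18 mm high (98 mm in all). Lying, it rests on a flat side, axis 24 mm up. 0.13 to 0.25 kg. Origin: centre of the underside (round paper date sticker); z towards the lid, x and y square to the sides. Starts upright on the counter, any yaw
- tin_lid (a point): centre of the tin's lid top, 98 mm from the underside along the tin's z; axes as the tin's
- mat: square cork mat fixed on the counter, 150 x 150 mm, 5 mm thick, empty. Origin: centre of its underside on the counter (its top is 5 mm higher); z up, x and y along its edges
- low_can: bystander, to be left alone: low round steel food can, 84 mm across and 42 mm high, between the tin and the mat. Origin: centre of its underside
- spice_jar: bystander, to be left alone: small round clear jar with steel cap, 44 mm across, 75 mm high. Origin: centre of its underside
- tall_tin: bystander, to be left alone: the larger square steel tin, 75 x 75 mm and 170 mm high with its black lid; not the one to check. Origin: centre of its underside
- honey_jar: bystander, to be left alone: round amber jar with brass cap, 76 mm across, 110 mm high. Origin: centre of its underside
- mug: bystander, to be left alone: white mug, 80 mm across, 90 mm high, handle at its +y. Origin: centre of its underside
- carton: bystander, to be left alone: cardboard carton, 60 x 130 x 85 mm high. Origin: centre of its underside
- soup_can: bystander, to be left alone: round steel can with a red band, 68 mm across, 100 mm high. Origin: centre of its underside
Not all that is in view belongs to the job. Of the things shaped like the mat, the cork one is meant.

How it is judged:
By the outcome, as a careful person would: the job done as asked, in the order asked, and still so for the second after the job is handed in, with the robot touching nothing.
It also fails if it takes over 72 s, if anything falls off the work surface, if the arm or the gripper's body presses on something with over 40 N, if the wrist force passes 120 N, or if a joint passes its speed limit or range.

## Working session

There is one attempt and no reset: what is moved stays moved. The work goes in short steps, Python scripts to look and compute and a tool call to move; the robot and the scene stay as the last step left them, time stands still between calls to the robot, and variables do not carry over. Pictures are saved under pics/ and viewed, at most 10 in all, crops included, and the job is handed in when it is done.

Besides the shell and the picture viewer there is one more tool, called after "Request:" as name(argument=value, ...) on one line, values as JSON. arm_command: Moves the arm, as the interface text tells. Shifts and turns lie within -1 to 1; 1 stands for 25 cm of shift or 5 degrees of turn. Its arguments: {"type":"object","properties":{"deltas":{"type":"array","items":{"type":"array","items":{"type":"number","minimum":-1,"maximum":1}}},"hand":{"type":"number"},"squeeze":{"type":"number"}},"required":["deltas"]}

```bash
mkdir -p pics; ls; python3 - <<'E'
from bench import status, imaging, ctrl
import cv2,numpy as np
for n in ("scene","top"):
    d=imaging.read_camera(n); np.savez(f"{n}0.npz",**d)
    cv2.imwrite(f"pics/{n}0.png",d["color"][:,:,::-1])
    print(n,d["k1"],-d["R"].T@d["t"])
print(ctrl.grip_point_offset,status.state())
E
```

```text
pics
scene -0.08546433051258115 [0.89211244 0.49004622 0.84224936]
top -0.07862133874838606 [ 0.27421927 -0.00305992  1.54598229]
0.0187 {'t': 0.1, 'joint_pos': array([-1.19860517e+00,  1.24432694e-01,  1.65152475e+00, -2.33716123e-05,
        1.36752135e+00, -8.26329384e-02]), 'qd': array([ 2.47351114e-05,  2.43120477e-04, -1.96606113e-03,  9.34975135e-04,
       -1.71927711e-03, -8.32777843e-04]), 'effort': array([ 1.90594451e-04, -4.24927354e+01, -3.66655290e+01, -7.28397617e-05,
        3.95966563e-03, -1.17373622e-05]), 'tcp_pos': array([ 0.2852953 , -0.5834288 ,  0.23018811]), 'orientation': array([-9.31555593e-04,  9.74252162e-01,  2.25459168e-01, -1.47384049e-04]), 'contact_force': array([-0.0714153 ,  0.25971985,  0.30134314]), 'wrist_torque': array([ 0.00464269, -0.03820504,  0.02469727]), 'grasp_force': 0.0, 'finger_gap': 1.0018287473656087}
```

View pics/scene0.png

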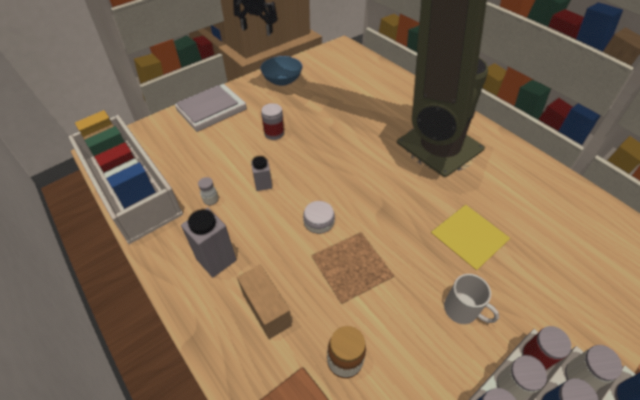

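View pics/top0.png

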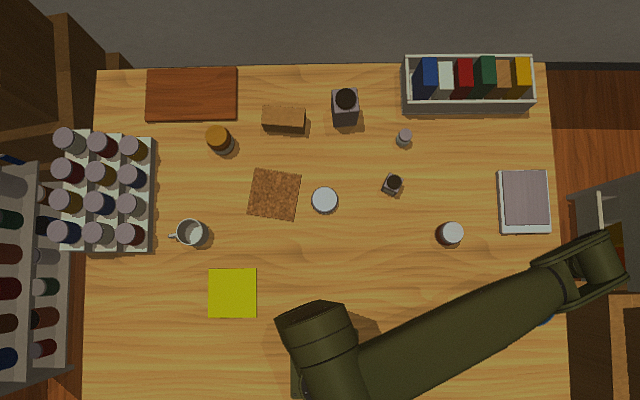

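Candidates for the tin: the small dark-lidded one at scene (261,172) / top (392,184), the tall tin at scene (208,240) / top (345,105), and the round, steel-capped spice jar at scene (207,190) / top (404,138). I choose the first. For the mat: cork at top (274,194), not the yellow square at (232,293) or the wooden board at (191,94).

```bash
cat > h.py <<'E'
import numpy as np,cv2
def load(n): return dict(np.load(n))
def rays(d,uv):
    k=np.array([d["k1"],0,0,0,0],float)
    p=cv2.undistortPoints(np.array(uv,float).reshape(-1,1,2),d["mtx"],k).reshape(-1,2)
    return np.c_[p,np.ones(len(p))]@d["R"]
def plane(d,uv,z):
    c=-d["R"].T@d["t"]; r=rays(d,uv); return c+r*((z-c[2])/r[:,2])[:,None]
def cloud(d):
    h,w=d["depth"].shape; uv=np.stack(np.meshgrid(np.arange(w),np.arange(h)),-1).reshape(-1,2)
    c=-d["R"].T@d["t"]; return (c+rays(d,uv)*d["depth"].reshape(-1,1)).reshape(h,w,3)
E
python3 - <<'E'
from h import *
T=load("top0.npz");S=load("scene0.npz")
a=cv2.resize(T["color"][160:210,362:422],(480,400),interpolation=cv2.INTER_CUBIC)
b=cv2.resize(S["color"][145:200,230:296][:, :40+15],(300,400)) if 0 else cv2.resize(S["color"][150:200,240:280],(320,400),interpolation=cv2.INTER_CUBIC)
cv2.imwrite("pics/crop.png",np.hstack([a,b])[:,:,::-1])
for nm,d in(("T",T),("S",S)):
    P=cloud(d); v=d["depth"]>0
    for n,(x,y) in {"tin":(.3,-.2)}.items(): pass
    col=d["color"].astype(int)
    # objects by height clusters
    m=(v&(P[...,2]>.02)&(P[...,2]<.2)&(P[...,0]>.15)&(P[...,0]<.9)&(abs(P[...,1])<.5)).astype(np.uint8)
    n,l,st,c=cv2.connectedComponentsWithStats(m)
    for i in range(1,n):
        if st[i,4]>40:
            q=P[l==i]; print(nm,c[i].round(),st[i,4],q.min(0).round(3),q.max(0).round(3))
print("mat",plane(T,[(274,194)],.005),plane(S,[(352,266)],.005))
print("tin lid",plane(T,[(393,180)],.098),plane(S,[(260,162)],.098))
E
```

```text
T [446.  85.] 4336 [ 0.766 -0.5    0.02 ] [ 0.899 -0.258  0.182]
T [201.  98.] 1053 [0.757 0.269 0.02 ] [0.9   0.499 0.032]
T [170.  84.] 41 [0.858 0.474 0.02 ] [0.9   0.499 0.027]
T [345. 106.] 976 [ 0.725 -0.115  0.02 ] [ 0.807 -0.034  0.176]
T [283. 119.] 1041 [0.709 0.046 0.02 ] [0.782 0.181 0.096]
T [222. 114.] 54 [0.758 0.284 0.02 ] [0.787 0.338 0.031]
T [219. 140.] 626 [0.64  0.275 0.021] [0.713 0.345 0.119]
T [404. 137.] 216 [ 0.659 -0.281  0.021] [ 0.701 -0.237  0.081]
T [392. 183.] 324 [ 0.504 -0.246  0.02 ] [ 0.566 -0.185  0.108]
T [324. 199.] 580 [ 0.453 -0.048  0.02 ] [0.535 0.032 0.052]
T [189. 232.] 438 [0.356 0.352 0.02 ] [0.435 0.469 0.096]
T [449. 233.] 541 [ 0.348 -0.413  0.02 ] [ 0.414 -0.345  0.108]
S [273. 120.] 635 [ 0.352 -0.411  0.02 ] [ 0.419 -0.341  0.103]
S [433. 136.] 427 [0.155 0.011 0.157] [0.201 0.127 0.2  ]
S [133. 181.] 4668 [ 0.77 -0.5   0.02] [ 0.9   -0.256  0.178]
S [261. 171.] 518 [ 0.505 -0.244  0.02 ] [ 0.566 -0.182  0.102]
S [207. 189.] 338 [ 0.664 -0.277  0.02 ] [ 0.708 -0.234  0.079]
S [319. 215.] 734 [ 0.456 -0.045  0.02 ] [0.535 0.036 0.046]
S [208. 239.] 2218 [ 0.729 -0.113  0.02 ] [ 0.811 -0.03   0.174]
S [264. 300.] 2067 [0.71  0.049 0.021] [0.782 0.183 0.09 ]
S [471. 299.] 1559 [0.358 0.354 0.02 ] [0.438 0.469 0.093]
S [346. 351.] 1613 [0.648 0.279 0.02 ] [0.721 0.353 0.115]
S [295. 388.] 488 [0.761 0.272 0.02 ] [0.858 0.341 0.025]
mat [[0.51566959 0.14803026 0.005     ]] [[0.51849181 0.15365683 0.005     ]]
tin lid [[ 0.5374825  -0.21253612  0.098     ]] [[ 0.53792331 -0.20593604  0.098     ]]
```

View pics/crop.png

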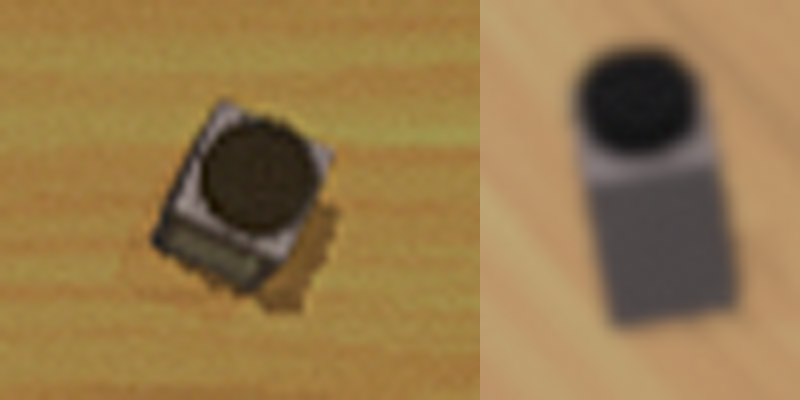

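Crop: left is the small tin from above, lid centre at top ≈(394,181.4) and body edges about 27° off the image axes; right is the same tin in scene, lid centre ≈(259.3,161.8). It is small, square and black-lidded, so the choice is confirmed. Plan: a side grasp tilted ~30° below horizontal, then a wrist-roll flip. First I lift clear and turn to the tin's heading.

Request:
arm_command(deltas=[[0,0,-0.06,0,0,0.973],[0,0,-0.06,0,0,0.973],[0,0,-0.06,0,0,0.973],[0,0,-0.06,0,0,0.973],[0,0,-0.06,0,0,0.973],[0,0,-0.06,0,0,0.973],[0,0,-0.06,0,0,0.973],[0,0,-0.06,0,0,0.973],[0,0,-0.06,0,0,0.973],[0,0,-0.06,0,0,0.973],[0,0,-0.06,0,0,0.973]], hand=1, squeeze=45)

```text
t: 1.2
tcp_pos: [0.2854, -0.5837, 0.3961]
orientation: [-0.001, 0.971, -0.239, -0.0]
contact_force: [-0.1, -0.8, 1.0]
finger_gap: 1.002
grasp_force: 0.0
```

Request:
arm_command(deltas=[[-0.012,-0.126,0,0,0,0],[-0.012,-0.126,0,0,0,0],[-0.012,-0.126,0,0,0,0],[-0.012,-0.126,0,0,0,0],[-0.012,-0.126,0,0,0,0],[-0.012,-0.126,0,0,0,0],[-0.012,-0.126,0,0,0,0],[-0.012,-0.126,0,0,0,0],[-0.012,-0.126,0,0,0,0],[-0.012,-0.126,0,0,0,0],[-0.012,-0.126,0,0,0,0],[-0.012,-0.126,0,0,0,0],[-0.012,-0.126,0,0,0,0],[-0.012,-0.126,0,0,0,0]])

```text
t: 2.6
tcp_pos: [0.4517, -0.1719, 0.3958]
orientation: [-0.0, 0.971, -0.237, -0.0]
contact_force: [0.0, 0.3, 0.0]
finger_gap: 1.002
grasp_force: 0.0
```

Request:
arm_command(deltas=[[0,0,0,0,1,0],[0,0,0,0,1,0],[0,0,0,0,1,0],[0,0,0,0,1,0],[0,0,0,0,1,0],[0,0,0,0,1,0]])

```text
t: 3.2
tcp_pos: [0.4514, -0.1731, 0.3961]
orientation: [0.062, 0.938, -0.229, 0.253]
contact_force: [-0.4, 0.9, -0.3]
finger_gap: 0.999
grasp_force: 0.0
```

```bash
python3 - <<'E'
from bench import status,ctrl
import numpy as np
from scipy.spatial.transform import Rotation as R
s=status.state(); np.set_printoptions(precision=4,suppress=True)
print([a for a in dir(ctrl) if a[0]!='_'],s["t"],s["joint_pos"],s["tcp_pos"]);print(R.from_quat(np.roll(s["orientation"],-1)).as_matrix())
E
```

```text
['MotionError', 'grip_point_offset'] 3.2 [-0.4765 -0.6412  2.0639 -0.0014  1.1922  1.5736] [ 0.4514 -0.1731  0.3961]
[[ 0.7671 -0.461   0.4461]
 [-0.3985 -0.8874 -0.2317]
 [ 0.5027 -0.     -0.8645]]
```

Request:
arm_command(deltas=[[0,0,0,0,1,0],[0,0,0,0,1,0],[0,0,0,0,1,0],[0,0,0,0,1,0],[0,0,0,0,0,0]])

```text
t: 3.7
tcp_pos: [0.4504, -0.1725, 0.3932]
orientation: [0.1, 0.881, -0.215, 0.409]
contact_force: [-0.0, 0.4, -0.6]
finger_gap: 1.002
grasp_force: 0.0
```

```bash
cat > s.py <<'E'
from bench import status
import numpy as np
from scipy.spatial.transform import Rotation as R
np.set_printoptions(precision=4,suppress=True)
s=status.state(); M=R.from_quat(np.roll(s["orientation"],-1)).as_matrix()
print(s["t"],"q",s["joint_pos"],"tcp",s["tcp_pos"],"F",s["contact_force"],s["grasp_force"]);print(M)
open("log.txt","a").write(" ".join(map(str,[*s["joint_pos"],*s["tcp_pos"],*M.ravel()]))+"\n")
E
python3 s.py
```

```text
3.7 q [-0.4758 -0.8618  2.277  -0.0033  0.8568  1.5751] tcp [ 0.4504 -0.1725  0.3932] F [-0.0035  0.412  -0.5851] 0.0
[[ 0.5725 -0.4609  0.6781]
 [-0.2973 -0.8874 -0.3522]
 [ 0.7641  0.     -0.6451]]
```

Request:
arm_command(deltas=[[0,0,0,0,1,0],[0,0,0,0,1,0],[0.1,0,0.06,0,0,0],[0.1,0,0.06,0,0,0],[0.1,0,0.06,0,0,0],[0,0,0,0,0,0]])

```text
t: 4.3
tcp_pos: [0.5213, -0.2097, 0.4409]
orientation: [0.119, 0.841, -0.206, 0.486]
contact_force: [-0.4, 0.4, -0.5]
finger_gap: 1.0
grasp_force: 0.0
```

```bash
python3 s.py
```

```text
4.3 q [-0.4767 -0.7063  2.1896 -0.0042  0.6113  1.5756] tcp [ 0.5213 -0.2097  0.4409] F [-0.4462  0.4216 -0.5089] 0.0
[[ 0.4438 -0.4613  0.7683]
 [-0.2307 -0.8872 -0.3995]
 [ 0.8659  0.     -0.5002]]
```

```bash
cat > kin.py <<'E'
import numpy as np
from scipy.spatial.transform import Rotation as R
from scipy.optimize import least_squares
Rx=lambda a:R.from_euler('x',a).as_matrix();Ry=lambda a:R.from_euler('y',a).as_matrix();Rz=lambda a:R.from_euler('z',a).as_matrix()
def fk(q,p):
    r0,z0,c,L1,e,L2,L3,=p; ex=np.eye(3)
    A=Rz(q[0]);x=A@[r0,c,z0]; A=A@Ry(q[1]); x=x+A@[0,0,L1]; A=A@Ry(q[2]); x=x+A@[e,0,L2]
    A=A@Rz(q[3])@Ry(q[4])@Rz(q[5]); return x+A@[0,0,L3],A
D=[[-1.19860517,.124432694,1.65152475,0,1.36752,-.08263294,.2852953,-.5834288,.23018811],[-.4765,-.6412,2.0639,-.0014,1.1922,1.5736,.4514,-.1731,.3961]]
D+=[list(map(float,l.split()))[:9] for l in open("log.txt")]
D=np.array(D)
f=lambda p:np.ravel([fk(d[:6],p)[0]-d[6:] for d in D])
sol=least_squares(lambda p:np.r_[f(p),1e-4*(p-[0,.35,.05,.4,0,.4,.25])],[0,.35,.05,.4,0,.4,.25]);P=sol.x
LO=np.array([-2.61,-1.02,.03,-1.35,.32,-2.91]);HI=np.array([2.61,2.33,2.71,4.49,2.68,2.91])
def ik(x,A,q0):
    g=lambda q:np.r_[(fk(q,P)[0]-x)*5,(fk(q,P)[1]-A).ravel()]
    s=least_squares(g,np.clip(q0,LO+.01,HI-.01),bounds=(LO,HI)); return s.x,np.abs(s.fun).max()
def tool(head,tilt,roll=0): # heading deg, tilt below horizontal deg, roll about tool z; roll 0: x up
    h=np.radians(head);t=np.radians(tilt);u=np.array([np.cos(h),np.sin(h),0]);z=u*np.cos(t)-np.array([0,0,np.sin(t)])
    x=u*np.sin(t)+np.array([0,0,np.cos(t)]);return np.c_[x,np.cross(z,x),z]@Rz(np.radians(roll))
if __name__=="__main__":
    np.set_printoptions(precision=3,suppress=True)
    print("P",P,"res mm",np.abs(f(P)).max()*1e3)
    print(fk(D[-1][:6],P)[1])
    u=np.array([np.cos(np.radians(-27.4)),np.sin(np.radians(-27.4)),0])
    for tilt in(45,40,35,30,25,20):
        A=tool(-27.4,tilt); g=np.array([.536,-.208,.055]); x=g+A[:,2]*.0187
        for q0 in([-.5,-.3,2.3,0,.4,1.5],[-.5,-.3,2.3,3.1,.4,-1.5],[-.5,.6,1.9,3.1,1,-1.5],[-.5,.3,2.,1.5,1,0]):
            q,e=ik(x,A,np.array(q0)); print(tilt,"q",q,"err",round(e,4))
E
python3 kin.py
```

```text
P [0.    0.223 0.054 0.452 0.042 0.613 0.276] res mm 0.00838749318909926
[[ 0.461  0.444  0.768]
 [ 0.887 -0.231 -0.399]
 [-0.     0.866 -0.5  ]]
45 q [-0.505 -0.133  2.32   0.214  0.32   2.91 ] err 0.1077
45 q [-0.292 -0.017  2.386  4.49   0.32  -1.22 ] err 0.1735
45 q [-0.292 -0.017  2.386  4.49   0.32  -1.22 ] err 0.1735
45 q [-0.505 -0.133  2.32   0.214  0.32   2.91 ] err 0.1077
40 q [-0.434  0.002  2.454  3.321  0.32  -0.148] err 0.1038
40 q [-0.434  0.002  2.454  3.322  0.32  -0.148] err 0.1038
40 q [-0.434  0.002  2.454  3.322  0.32  -0.148] err 0.1038
40 q [-0.434  0.002  2.454  3.321  0.32  -0.148] err 0.1038
35 q [-0.449 -0.022  2.461  3.235  0.32  -0.073] err 0.051
35 q [-0.449 -0.022  2.461  3.235  0.32  -0.074] err 0.051
35 q [-0.449 -0.022  2.461  3.235  0.32  -0.074] err 0.051
35 q [-0.449 -0.022  2.461  3.235  0.32  -0.073] err 0.051
30 q [-0.454 -0.04   2.469  3.205  0.336 -0.048] err 0.0
30 q [-0.454 -0.04   2.469  3.205  0.336 -0.048] err 0.0
30 q [-0.454 -0.04   2.469  3.205  0.336 -0.048] err 0.0
30 q [-0.454 -0.04   2.469  3.205  0.336 -0.048] err 0.0
25 q [-0.453  0.001  2.486  3.19   0.48  -0.033] err 0.0
25 q [-0.453  0.001  2.486  3.19   0.48  -0.033] err 0.0
25 q [-0.453  0.001  2.486  3.19   0.48  -0.033] err 0.0
25 q [-0.453  0.001  2.486  3.19   0.48  -0.033] err 0.0
20 q [-0.453  0.053  2.495  3.182  0.629 -0.024] err 0.0
20 q [-0.453  0.053  2.495  3.182  0.629 -0.024] err 0.0
20 q [-0.453  0.053  2.495  3.182  0.629 -0.024] err 0.0
20 q [-0.453  0.053  2.495  3.182  0.629 -0.024] err 0.0
```

```bash
cat > tin.py <<'E'
from h import *
T=load("top0.npz");S=load("scene0.npz")
c=lambda p:(362+p[0]/8-.5+.0625,160+p[1]/8-.5+.0625)
print("lid",plane(T,[c((261,175))],.098),plane(S,[(259.3,161.8)],.098))
q=plane(T,[c((225,100)),c((330,155)),c((285,258))],.08);e=np.diff(q,axis=0)
print("corners",q.round(4).tolist(),np.linalg.norm(e,axis=1),np.degrees(np.arctan2(e[:,1],e[:,0])),"centre",(q[0]+q[2])/2)
# yaw from the depth points on the sides
P=np.r_[cloud(T)[165:205,370:415].reshape(-1,3),cloud(S)[145:200,235:290].reshape(-1,3)-[0.0015,.004,0]]
m=(P[:,2]>.02)&(P[:,2]<.11);r=cv2.minAreaRect(P[m][:,:2].astype(np.float32)*1000);print("rect",r)
# lid and mat by colour
for n,d,b,z in(("T",T,(170,192,383,405),.098),("S",S,(150,175,248,274),.098)):
    g=d["color"][b[0]:b[1],b[2]:b[3]].max(2);v,u=np.nonzero(g<(70 if n=="T" else 50));print(n,"dark",len(u),u.mean()+b[2],v.mean()+b[0],plane(d,[(u.mean()+b[2],v.mean()+b[0])],z))
for n,d,b in(("T",T,(155,235,235,310)),("S",S,(225,310,300,405))):
    hsv=cv2.cvtColor(cv2.GaussianBlur(d["color"],(5,5),0),cv2.COLOR_RGB2HSV)[b[0]:b[1],b[2]:b[3]]
    V=hsv[...,2];t,m=cv2.threshold(V,0,255,cv2.THRESH_BINARY_INV+cv2.THRESH_OTSU)
    m=cv2.morphologyEx(m,cv2.MORPH_OPEN,np.ones((5,5)));k,l,st,ce=cv2.connectedComponentsWithStats(m);i=1+st[1:,4].argmax()
    v,u=np.nonzero(l==i);w=plane(d,np.c_[u+b[2],v+b[0]],.005)
    print(n,"mat",w.mean(0),cv2.minAreaRect((w[:,:2]*1000).astype(np.float32)))
E
python3 tin.py
```

```text
lid [[ 0.53312241 -0.21589048  0.098     ]] [[ 0.53897713 -0.20778996  0.098     ]]
corners [[0.5651, -0.2061, 0.08], [0.5435, -0.2447, 0.08], [0.5048, -0.2264, 0.08]] [0.04416637 0.04281498] [-119.14078513  154.69468816] centre [ 0.5349465 -0.2162161  0.08     ]
rect ((534.4843139648438, -215.60914611816406), (49.35590362548828, 49.10804748535156), 63.091190338134766)
T dark 191 392.77486910994764 182.4607329842932 [[ 0.53012072 -0.2116052   0.098     ]]
S dark 127 259.251968503937 162.55905511811022 [[ 0.54069052 -0.20540009  0.098     ]]
T mat [0.51460305 0.14961888 0.005     ] ((515.143798828125, 149.06979370117188), (153.5502471923828, 153.95932006835938), 80.0865249633789)
S mat [0.52091121 0.1548541  0.005     ] ((518.7554931640625, 151.92733764648438), (152.7454833984375, 151.98414611816406), 79.85664367675781)
```

```bash
cat > plan.py <<'E'
from kin import *
from bench import status
import json
OFF=Rz(np.pi/2)
def fkt(q): x,A=fk(q,P); return x,A@OFF
def ikt(x,A,q0): return ik(x,A@OFF.T,q0)
def step(x0,A0,x1,A1): return np.r_[A0.T@(x1-x0)/.25,np.degrees(R.from_matrix(A0.T@A1).as_rotvec())/5]
def cur():
    s=status.state(); return s["tcp_pos"],R.from_quat(np.roll(s["orientation"],-1)).as_matrix(),s["joint_pos"]
def jrows(q1,n,dec=3):
    x,A,q0=cur(); rows=[]; zs=[]
    for k in range(1,n+1):
        a=(1-np.cos(np.pi*k/n))/2 if 0 else k/n
        X,B=fkt(q0+(q1-q0)*a); r=np.round(step(x,A,X,B),dec); rows.append(r.tolist())
        x=x+A@r[:3]*.25; A=A@R.from_rotvec(np.radians(r[3:]*5)).as_matrix(); zs.append(x)
    zs=np.array(zs); print("path z",zs[:,2].min(),zs[:,2].max(),"end",x,"err",x-X); print(A); return rows
E
python3 - <<'E'
from plan import *
np.set_printoptions(precision=3,suppress=True)
hd=-27.3; tilt=25
tin=np.array([.537,-.2115,0]);mat=np.array([.517,.1505,0.005])
A=tool(hd,tilt,180)
for roll in(0,180):
  A=tool(hd,tilt,roll)
  for z in(.055,.155,.25,.35):
    x=tin+[0,0,z]+tool(hd,0)[:,2]*.005+A[:,2]*.0187; q,e=ikt(x,A,np.array([-.45,0,2.48,3.19,.5,-1.6 if roll==0 else 1.5])); print(roll,z,q,e)
print("flip / place")
for h in(5,10,15,20):
  for z,t,roll in((.055,25,0),(.25,25,0),(.3,25,180),(.3,-25,180),(.4,-25,180)):
    A=tool(h,t,roll);x=mat+[0,0,z]+A[:,2]*.0187;q,e=ikt(x,A,np.array([.2,0,2.48,3.19,.5,-1.6 if roll==0 else 1.5]));print(h,z,t,roll,q,round(e,4))
A=tool(hd,tilt,0);x=tin+[0,0,.25]+tool(hd,0)[:,2]*.005+A[:,2]*.0187;q,e=ikt(x,A,np.array([-.45,0,2.48,3.19,.5,-1.6]))
rows=jrows(q,30);print("cmd",json.dumps(rows));x0,A0,q0=cur();print(fkt(q0)[1]-A0)
E
```

```text
0 0.055 [-0.463  0.016  2.471  3.169  0.479 -1.589] 9.696465852471192e-12
0 0.155 [-0.455 -0.226  2.491  3.222  0.32  -1.639] 0.05668550947703649
0 0.25 [-0.298 -0.397  2.424  4.49   0.32  -2.846] 0.1369643788667398
0 0.35 [-0.3   -0.489  2.386  4.49   0.32  -2.877] 0.18469579770957106
180 0.055 [-0.463  0.016  2.471  3.169  0.479  1.553] 1.3922751840311776e-12
180 0.155 [-0.455 -0.226  2.491  3.222  0.32   1.502] 0.05668580401433715
180 0.25 [-0.298 -0.397  2.424  4.49   0.32   0.296] 0.1369644781432076
180 0.35 [-0.3   -0.49   2.386  4.49   0.32   0.264] 0.18469594452506774
flip / place
5 0.055 25 0 [ 0.257 -0.091  2.558  3.48   0.477 -1.802] 0.0
5 0.25 25 0 [ 0.348 -0.525  2.519  4.49   0.32  -2.822] 0.0959
5 0.3 25 180 [ 0.346 -0.572  2.499  4.49   0.32   0.3  ] 0.1565
5 0.3 -25 180 [ 0.257 -0.192  2.566  3.303  1.25   1.447] 0.0
5 0.4 -25 180 [ 0.257 -0.488  2.549  3.332  0.941  1.386] 0.0
10 0.055 25 0 [ 0.191 -0.105  2.57   3.174  0.458 -1.593] 0.0
10 0.25 25 0 [ 0.366 -0.528  2.521  4.49   0.32  -2.849] 0.1241
10 0.3 25 180 [ 0.364 -0.574  2.5    4.49   0.32   0.276] 0.1576
1
[... 1674 characters left out ...]
1, -0.588, 0.204, -0.077], [-0.024, 0.054, -0.003, -0.628, 0.095, -0.082], [-0.035, 0.056, -0.004, -0.649, -0.017, -0.086], [-0.046, 0.056, -0.006, -0.653, -0.127, -0.094], [-0.055, 0.055, -0.006, -0.64, -0.235, -0.1], [-0.065, 0.052, -0.007, -0.611, -0.337, -0.109], [-0.074, 0.047, -0.007, -0.568, -0.43, -0.115], [-0.081, 0.043, -0.006, -0.513, -0.513, -0.123], [-0.089, 0.036, -0.007, -0.448, -0.585, -0.13], [-0.094, 0.029, -0.005, -0.374, -0.644, -0.136], [-0.099, 0.022, -0.005, -0.294, -0.69, -0.14], [-0.102, 0.013, -0.004, -0.21, -0.722, -0.144], [-0.103, 0.005, -0.003, -0.126, -0.74, -0.146], [-0.104, -0.003, -0.001, -0.041, -0.744, -0.147]]
[[ 0. -0. -0.]
 [ 0.  0. -0.]
 [ 0.  0.  0.]]
```

```bash
python3 - <<'E'
from plan import *
np.set_printoptions(precision=3,suppress=True)
hd=-27.3; tin=np.array([.537,-.2115,0]);u=tool(hd,0)[:,2]
for z,t in((.058,20),(.1,20),(.13,20),(.155,15),(.2,8),(.25,0),(.3,0),(.3,-20),(.35,-20)):
    A=tool(hd,t);x=tin+[0,0,z]+u*.005+A[:,2]*.0187;q,e=ikt(x,A,np.array([-.45,-.1,2.48,3.19,.6,-1.6]));print(z,t,q,round(e,4))
A=tool(hd,0);x=tin+[0,0,.27]+u*.005+A[:,2]*.0187;q,e=ikt(x,A,np.array([-.45,-.1,2.48,3.19,.6,-1.6]));print(q,e)
rows=jrows(q,36,2);print("cmd",json.dumps(rows[:18]));print(json.dumps(rows[18:]))
E
```

```text
0.058 20 [-0.462  0.057  2.482  3.164  0.619 -1.585] 0.0
0.1 20 [-0.462 -0.083  2.497  3.169  0.495 -1.59 ] 0.0
0.13 20 [-0.462 -0.176  2.501  3.175  0.405 -1.597] 0.0
0.155 15 [-0.462 -0.206  2.516  3.172  0.478 -1.594] 0.0
0.2 8 [-0.462 -0.267  2.53   3.169  0.552 -1.592] 0.0
0.25 0 [-0.462 -0.316  2.534  3.166  0.647 -1.59 ] 0.0
0.3 0 [-0.462 -0.444  2.516  3.172  0.501 -1.598] 0.0
0.3 -20 [-0.462 -0.159  2.501  3.156  1.12  -1.582] 0.0
0.35 -20 [-0.462 -0.3    2.496  3.158  0.974 -1.585] 0.0
[-0.462 -0.371  2.528  3.168  0.587 -1.593] 8.326672684688674e-16
path z 0.269023537962395 0.4284795166808175 end [ 0.557 -0.222  0.269] err [-0.001  0.001 -0.001]
[[ 0.    -0.459  0.889]
 [-0.    -0.889 -0.459]
 [ 1.    -0.    -0.   ]]
cmd [[-0.04, -0.06, 0.03, 0.58, -0.18, -0.18], [-0.04, -0.05, 0.02, 0.59, -0.14, -0.17], [-0.03, -0.06, 0.03, 0.57, -0.08, -0.15], [-0.03, -0.05, 0.03, 0.56, -0.03, -0.15], [-0.02, -0.05, 0.02, 0.55, 0.02, -0.13], [-0.02, -0.04, 0.03, 0.53, 0.06, -0.13], [-0.02, -0.05, 0.02, 0.5, 0.11, -0.11], [-0.01, -0.04, 0.03, 0.48, 0.16, -0.11], [-0.01, -0.03, 0.02, 0.44,
[... 409 characters left out ...]
1, 0.01, 0.0, -0.09, 0.39, -0.05], [-0.0, 0.02, 0.01, -0.14, 0.37, -0.06], [-0.0, 0.02, -0.0, -0.19, 0.35, -0.06], [-0.01, 0.02, -0.0, -0.24, 0.34, -0.06], [-0.0, 0.03, -0.01, -0.29, 0.31, -0.07], [-0.01, 0.03, 0.0, -0.33, 0.28, -0.07], [-0.01, 0.04, -0.01, -0.37, 0.24, -0.08], [-0.01, 0.04, -0.0, -0.4, 0.21, -0.08], [-0.02, 0.04, -0.01, -0.44, 0.17, -0.09], [-0.02, 0.04, -0.01, -0.48, 0.13, -0.1], [-0.02, 0.05, -0.01, -0.49, 0.08, -0.11], [-0.03, 0.05, -0.01, -0.52, 0.04, -0.12], [-0.03, 0.05, -0.01, -0.53, -0.02, -0.12], [-0.04, 0.05, -0.02, -0.55, -0.06, -0.14], [-0.04, 0.05, -0.01, -0.55, -0.11, -0.14], [-0.05, 0.06, -0.01, -0.56, -0.16, -0.16], [-0.05, 0.05, -0.02, -0.56, -0.21, -0.16]]
```

Request:
arm_command(deltas=[[-0.04,-0.06,0.03,0.58,-0.18,-0.18],[-0.04,-0.05,0.02,0.59,-0.14,-0.17],[-0.03,-0.06,0.03,0.57,-0.08,-0.15],[-0.03,-0.05,0.03,0.56,-0.03,-0.15],[-0.02,-0.05,0.02,0.55,0.02,-0.13],[-0.02,-0.04,0.03,0.53,0.06,-0.13],[-0.02,-0.05,0.02,0.5,0.11,-0.11],[-0.01,-0.04,0.03,0.48,0.16,-0.11],[-0.01,-0.03,0.02,0.44,0.2,-0.1],[0,-0.04,0.02,0.4,0.23,-0.09],[-0.01,-0.02,0.02,0.36,0.27,-0.08],[0,-0.03,0.02,0.33,0.3,-0.08],[0,-0.02,0.01,0.27,0.33,-0.07],[0,-0.01,0.02,0.23,0.35,-0.06],[0.01,-0.01,0.01,0.17,0.36,-0.06],[0,-0.01,0.01,0.13,0.38,-0.06],[0.01,0,0.01,0.07,0.39,-0.06],[0,0,0.01,0.01,0.39,-0.05]])

```text
t: 6.1
tcp_pos: [0.6028, -0.0709, 0.363]
orientation: [-0.091, 0.773, 0.001, 0.627]
contact_force: [1.0, 0.6, 1.1]
finger_gap: 1.002
grasp_force: 0.0
```

```bash
python3 s.py
```

```text
6.1 q [-0.469  -0.5451  2.3662  1.5853  0.6004 -0.0122] tcp [ 0.6028 -0.0709  0.363 ] F [0.9614 0.6147 1.116 ] 0.0
[[ 0.213   0.1153  0.9702]
 [-0.113  -0.9835  0.1416]
 [ 0.9705 -0.1398 -0.1964]]
```

It follows the intended branch. Sending the second half.

Request:
arm_command(deltas=[[0.0,0.01,0.01,-0.03,0.39,-0.06],[0.01,0.01,0.0,-0.09,0.39,-0.05],[0,0.02,0.01,-0.14,0.37,-0.06],[0,0.02,0,-0.19,0.35,-0.06],[-0.01,0.02,0,-0.24,0.34,-0.06],[0,0.03,-0.01,-0.29,0.31,-0.07],[-0.01,0.03,0.0,-0.33,0.28,-0.07],[-0.01,0.04,-0.01,-0.37,0.24,-0.08],[-0.01,0.04,0,-0.4,0.21,-0.08],[-0.02,0.04,-0.01,-0.44,0.17,-0.09],[-0.02,0.04,-0.01,-0.48,0.13,-0.1],[-0.02,0.05,-0.01,-0.49,0.08,-0.11],[-0.03,0.05,-0.01,-0.52,0.04,-0.12],[-0.03,0.05,-0.01,-0.53,-0.02,-0.12],[-0.04,0.05,-0.02,-0.55,-0.06,-0.14],[-0.04,0.05,-0.01,-0.55,-0.11,-0.14],[-0.05,0.06,-0.01,-0.56,-0.16,-0.16],[-0.05,0.05,-0.02,-0.56,-0.21,-0.16],[0,0,0,0,0,0]])

```text
t: 8.0
tcp_pos: [0.5549, -0.2205, 0.265]
orientation: [0.166, 0.688, -0.167, 0.686]
contact_force: [-0.0, 0.5, 0.0]
finger_gap: 0.995
grasp_force: 0.0
```

```bash
python3 s.py; python3 - <<'E'
from plan import *
np.set_printoptions(precision=3,suppress=True)
hd=-27.3; tin=np.array([.537,-.2115,0]);u=tool(hd,0)[:,2]
x,A0,q0=cur()
for z,t in((.13,18),(.058,20)):
    A=tool(hd,t);X=tin+[0,0,z]+u*.005+A[:,2]*.0187
    n=14 if z>.1 else 9
    # equal translation steps, turn about tool y
    rows=[];x0,B0=x,A0
    for k in range(1,n+1):
        B=B0@R.from_rotvec(R.from_matrix(B0.T@A).as_rotvec()*k/n).as_matrix();Y=x0+(X-x0)*k/n
        rows.append(np.round(step(x,A0,Y,B),2 if n==14 else 3).tolist());r=np.array(rows[-1]);x=x+A0@r[:3]*.25;A0=A0@R.from_rotvec(np.radians(r[3:]*5)).as_matrix()
    print(z,x-X,json.dumps(rows))
from bench import imaging
import cv2
o=[]
for n,b in(("scene",(60,260,180,400)),("top",(100,290,270,490))):
    d=imaging.read_camera(n);o.append(cv2.resize(d["color"][b[0]:b[1],b[2]:b[3]],(400,360),interpolation=cv2.INTER_CUBIC))
cv2.imwrite("pics/hov.png",np.hstack(o)[:,:,::-1])
E
```

```text
8.0 q [-0.4607 -0.371   2.5377  3.1701  0.5937 -1.5937] tcp [ 0.5549 -0.2205  0.265 ] F [-0.0133  0.5356  0.0357] 0.0
[[ 0.0018 -0.4588  0.8886]
 [-0.0017 -0.8886 -0.4588]
 [ 1.     -0.0007 -0.0024]]
0.13 [-0.     0.001  0.001] [[-0.04, 0.0, 0.0, 0.0, -0.26, -0.0], [-0.04, 0.0, 0.0, 0.0, -0.25, -0.0], [-0.04, 0.0, 0.01, 0.0, -0.26, -0.0], [-0.04, 0.0, -0.0, 0.0, -0.25, -0.0], [-0.04, 0.0, 0.0, 0.0, -0.26, -0.0], [-0.04, 0.0, 0.01, -0.0, -0.25, -0.0], [-0.04, 0.0, 0.01, -0.0, -0.26, -0.0], [-0.04, 0.0, 0.0, -0.0, -0.25, -0.0], [-0.04, 0.0, 0.01, -0.0, -0.26, -0.01], [-0.04, 0.0, 0.01, -0.0, -0.25, 0.0], [-0.04, 0.0, 0.01, 0.0, -0.26, 0.0], [-0.04, 0.0, 0.01, 0.0, -0.25, 0.0], [-0.03, 0.0, 0.01, 0.0, -0.26, 0.0], [-0.04, 0.0, 0.01, 0.0, -0.25, 0.0]]
0.058 [-0.  0.  0.] [[-0.031, 0.0, 0.01, 0.0, -0.045, 0.0], [-0.031, 0.0, 0.011, 0.0, -0.044, 0.0], [-0.031, 0.0, 0.01, 0.0, -0.045, 0.001], [-0.031, 0.001, 0.011, 0.0, -0.045, -0.0], [-0.031, -0.0, 0.01, 0.0, -0.044, 0.0], [-0.031, -0.0, 0.011, 0.0, -0.045, 0.0], [-0.031, -0.0, 0.011, 0.0, -0.045, 0.001], [-0.03, 0.0, 0.011, 0.0, -0.045, -0.0], [-0.031, 0.0, 0.011, 0.0, -0.044, 0.0]]
```

View pics/hov.png

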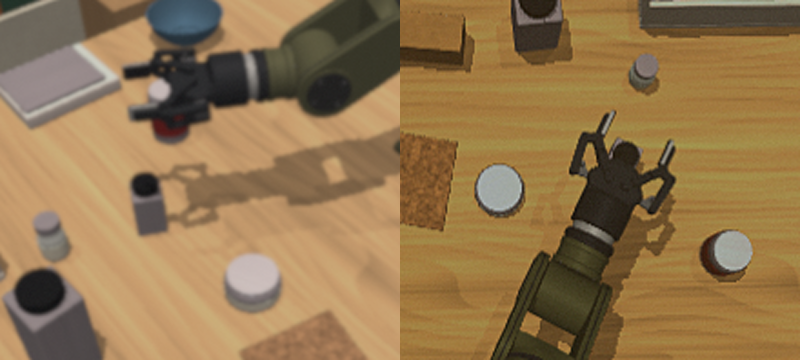

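The gripper hovers level over the tin, heading along its sides. In the right half the lid at (627,152) lies between the fingers at (590,150) and (660,175). Descending.

Request:
arm_command(deltas=[[-0.04,0,0,0,-0.26,0],[-0.04,0,0,0,-0.25,0],[-0.04,0,0.01,0,-0.26,0],[-0.04,0,0,0,-0.25,0],[-0.04,0,0,0,-0.26,0],[-0.04,0,0.01,0,-0.25,0],[-0.04,0,0.01,0,-0.26,0],[-0.04,0,0,0,-0.25,0],[-0.04,0,0.01,0,-0.26,0],[-0.04,0,0.01,0,-0.25,0],[-0.04,0,0.01,0,-0.26,0],[-0.04,0,0.01,0,-0.25,0],[-0.03,0,0.01,0,-0.26,0],[-0.04,0,0.01,0,-0.25,0],[0,0,0,0,0,0]])

```text
t: 9.6
tcp_pos: [0.5576, -0.2218, 0.1259]
orientation: [0.139, 0.786, -0.191, 0.571]
contact_force: [-0.7, 0.8, 0.1]
finger_gap: 1.005
grasp_force: 0.0
```

```bash
python3 s.py; python3 - <<'E'
import sys
from plan import *
from bench import imaging
import cv2
hd=-27.3;A=tool(hd,20);print("target",np.array([.537,-.2115,.058])+tool(hd,0)[:,2]*.005+A[:,2]*.0187)
o=[]
for n,b in(("scene",(120,220,200,311)),("top",(140,230,340,440))):
    d=imaging.read_camera(n);o.append(cv2.resize(d["color"][b[0]:b[1],b[2]:b[3]],(400,360),interpolation=cv2.INTER_CUBIC))
cv2.imwrite("pics/mid.png",np.hstack(o)[:,:,::-1])
E
```

```text
9.6 q [-0.4614 -0.1619  2.5063  3.1737  0.4599 -1.5947] tcp [ 0.5576 -0.2218  0.1259] F [-0.6537  0.8194  0.0917] 0.0
[[ 0.2742 -0.4586  0.8452]
 [-0.1418 -0.8886 -0.4362]
 [ 0.9511 -0.0003 -0.3087]]
target [ 0.55705809 -0.22185275  0.05160422]
```

View pics/mid.png

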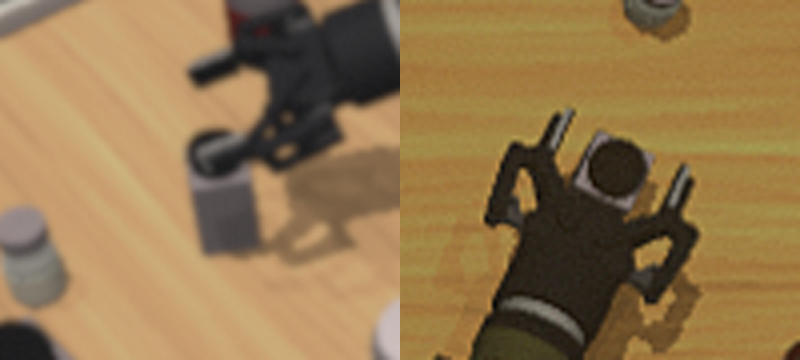

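The right half shows the lid at (617,167) centred between the pads at (560,132) and (680,190), with the tin's sides parallel to them. Completing the descent and closing.

Request:
arm_command(deltas=[[-0.031,0,0.011,0,-0.045,0],[-0.031,0,0.011,0,-0.045,0],[-0.031,0,0.011,0,-0.045,0],[-0.031,0,0.011,0,-0.045,0],[-0.031,0,0.011,0,-0.045,0],[-0.031,0,0.011,0,-0.045,0],[-0.031,0,0.011,0,-0.045,0],[-0.031,0,0.011,0,-0.045,0],[-0.031,0,0.011,0,-0.045,0],[0,0,0,0,0,0]])

```text
t: 10.7
tcp_pos: [0.5582, -0.222, 0.0514]
orientation: [0.135, 0.796, -0.193, 0.557]
contact_force: [-0.4, 0.7, -0.3]
finger_gap: 0.995
grasp_force: 0.0
```

Request:
arm_command(deltas=[[0,0,0,0,0,0],[0,0,0,0,0,0],[0,0,0,0,0,0],[0,0,0,0,0,0],[0,0,0,0,0,0],[0,0,0,0,0,0],[0,0,0,0,0,0],[0,0,0,0,0,0],[0,0,0,0,0,0],[0,0,0,0,0,0]], hand=-1, squeeze=45)

```text
t: 11.7
tcp_pos: [0.5591, -0.2225, 0.0538]
orientation: [0.136, 0.795, -0.193, 0.559]
contact_force: [-3.4, 1.2, 5.9]
finger_gap: 0.563
grasp_force: 42.6
```

```bash
python3 s.py
```

```text
11.7 q [-0.4615  0.0569  2.478   3.1658  0.6188 -1.585 ] tcp [ 0.5591 -0.2225  0.0538] F [-3.3502  1.2244  5.9093] 42.56282623624429
[[ 0.3006 -0.4587  0.8362]
 [-0.1556 -0.8886 -0.4315]
 [ 0.941  -0.0004 -0.3385]]
```

Request:
arm_command(deltas=[[0.03,0,-0.011,0,0,0],[0.03,0,-0.011,0,0,0],[0.03,0,-0.011,0,0,0],[0.03,0,-0.011,0,0,0],[0.03,0,-0.011,0,0,0],[0.03,0,-0.011,0,0,0],[0.03,0,-0.011,0,0,0]])

```text
t: 12.4
tcp_pos: [0.5585, -0.2222, 0.1098]
orientation: [0.135, 0.795, -0.193, 0.558]
contact_force: [0.7, 0.7, -2.2]
finger_gap: 0.568
grasp_force: 42.8
```

```bash
python3 s.py; cat >> plan.py <<'E'
def crows(X,A,n,dec=2):
    x,A0,q=cur(); x0,B0=x,A0; rows=[];rv=R.from_matrix(B0.T@A).as_rotvec();m=9
    for k in range(1,n+1):
        B=B0@R.from_rotvec(rv*k/n).as_matrix();Y=x0+(X-x0)*k/n;q,e=ikt(Y,B,q);m=min(m,q[4])
        if e>.01: print("ik err",k,e)
        r=np.round(step(x,A0,Y,B),dec)+0.;rows.append(r.tolist());x=x+A0@r[:3]*.25;A0=A0@R.from_rotvec(np.radians(r[3:]*5)).as_matrix()
    print("end err",x-X,"min j5",m,"q",q);print(json.dumps(rows))
E
python3 - <<'E'
from plan import *
x,A,q=cur();crows(np.array([x[0],x[1],.33]),tool(-27.3,-19.8),16)
E
```

```text
12.4 q [-0.4615 -0.1283  2.4967  3.1735  0.4511 -1.5942] tcp [ 0.5585 -0.2222  0.1098] F [ 0.7143  0.6606 -2.1795] 42.83471680479124
[[ 0.3019 -0.4585  0.8358]
 [-0.1561 -0.8887 -0.4312]
 [ 0.9405 -0.0003 -0.3398]]
end err [-1.13606510e-04 -1.02335940e-05 -9.22614737e-04] min j5 0.4854662955036297 q [-0.46129513 -0.22700257  2.49761875  3.15810088  1.04549089 -1.5842177 ]
[[0.05, 0.0, -0.02, 0.0, 0.5, 0.0], [0.05, 0.0, -0.02, 0.0, 0.49, 0.0], [0.06, 0.0, -0.01, 0.0, 0.5, 0.0], [0.05, 0.0, -0.01, 0.0, 0.49, 0.0], [0.06, 0.0, -0.01, 0.0, 0.5, 0.0], [0.05, 0.0, -0.01, 0.0, 0.49, 0.0], [0.05, 0.0, 0.0, 0.0, 0.5, 0.0], [0.06, 0.0, 0.0, 0.0, 0.5, 0.0], [0.05, 0.0, 0.0, 0.0, 0.49, 0.0], [0.06, 0.0, 0.0, 0.0, 0.5, 0.0], [0.05, 0.0, 0.0, 0.0, 0.49, 0.0], [0.06, 0.0, 0.01, 0.0, 0.5, 0.0], [0.05, 0.0, 0.01, 0.0, 0.5, 0.0], [0.06, 0.0, 0.01, 0.0, 0.49, 0.0], [0.05, 0.0, 0.02, 0.0, 0.5, 0.0], [0.05, 0.0, 0.01, 0.0, 0.49, 0.0]]
```

Request:
arm_command(deltas=[[0.05,0.0,-0.02,0.0,0.5,0.0],[0.05,0.0,-0.02,0.0,0.49,0.0],[0.06,0.0,-0.01,0.0,0.5,0.0],[0.05,0.0,-0.01,0.0,0.49,0.0],[0.06,0.0,-0.01,0.0,0.5,0.0],[0.05,0.0,-0.01,0.0,0.49,0.0],[0.05,0.0,0.0,0.0,0.5,0.0],[0.06,0.0,0.0,0.0,0.5,0.0],[0.05,0.0,0.0,0.0,0.49,0.0],[0.06,0.0,0.0,0.0,0.5,0.0],[0.05,0.0,0.0,0.0,0.49,0.0],[0.06,0.0,0.01,0.0,0.5,0.0],[0.05,0.0,0.01,0.0,0.5,0.0],[0.06,0.0,0.01,0.0,0.49,0.0],[0.05,0.0,0.02,0.0,0.5,0.0],[0.05,0.0,0.01,0.0,0.49,0.0]])

```text
t: 14.0
tcp_pos: [0.5585, -0.2223, 0.3294]
orientation: [0.193, 0.558, -0.136, 0.796]
contact_force: [0.4, 0.5, -2.4]
finger_gap: 0.562
grasp_force: 42.9
```

Request:
arm_command(deltas=[[0,0,0,0,0,1],[0,0,0,0,0,1],[0,0,0,0,0,1],[0,0,0,0,0,1],[0,0,0,0,0,1],[0,0,0,0,0,1],[0,0,0,0,0,1],[0,0,0,0,0,1],[0,0,0,0,0,1],[0,0,0,0,0,1],[0,0,0,0,0,1],[0,0,0,0,0,1],[0,0,0,0,0,1],[0,0,0,0,0,1],[0,0,0,0,0,1],[0,0,0,0,0,1],[0,0,0,0,0,1],[0,0,0,0,0,1]])

```text
t: 15.8
tcp_pos: [0.5584, -0.2222, 0.3286]
orientation: [-0.427, 0.298, -0.492, 0.698]
contact_force: [1.3, 0.1, -1.8]
finger_gap: 0.563
grasp_force: 43.2
```

Request:
arm_command(deltas=[[0,0,0,0,0,1],[0,0,0,0,0,1],[0,0,0,0,0,1],[0,0,0,0,0,1],[0,0,0,0,0,1],[0,0,0,0,0,1],[0,0,0,0,0,1],[0,0,0,0,0,1],[0,0,0,0,0,1],[0,0,0,0,0,1],[0,0,0,0,0,1],[0,0,0,0,0,1],[0,0,0,0,0,1],[0,0,0,0,0,1],[0,0,0,0,0,1],[0,0,0,0,0,1],[0,0,0,0,0,1],[0,0,0,0,0,1],[0,0,0,0,0,0]])

```text
t: 17.7
tcp_pos: [0.5584, -0.2222, 0.3286]
orientation: [0.795, 0.136, 0.559, -0.193]
contact_force: [-0.7, 0.2, -1.5]
finger_gap: 0.567
grasp_force: 43.0
```

```bash
python3 s.py; python3 - <<'E'
from plan import *
from bench import imaging
import cv2
A0=tool(-27.3,19.8);x,A,q=cur();print("tin z axis",A@A0.T@[0,0,1])
d=imaging.read_camera("scene");cv2.imwrite("pics/flip.png",cv2.resize(d["color"][40:220,160:430],(750,500),interpolation=cv2.INTER_CUBIC)[:,:,::-1])
E
```

```text
17.7 q [-0.4615 -0.2238  2.4981  3.158   1.0488  1.5577] tcp [ 0.5584 -0.2222  0.3286] F [-0.7329  0.2026 -1.467 ] 42.99591613467783
[[ 0.3008  0.4587  0.8362]
 [-0.155   0.8886 -0.4317]
 [-0.941   0.0002  0.3384]]
tin z axis [-2.51360128e-04  3.38689935e-04 -9.99999911e-01]
```

View pics/flip.png

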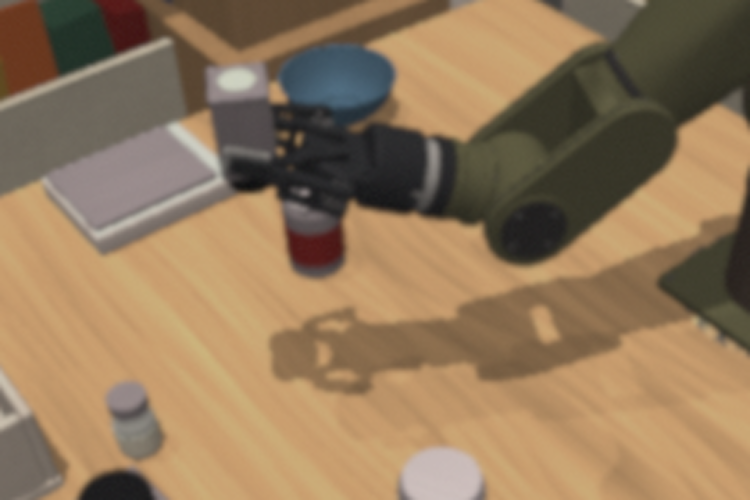

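The tin is upside down: the date sticker shows white on top at (238,80), with the lid below the fingers. Holding for 2.8 s.

Request:
arm_command(deltas=[[0,0,0,0,0,0],[0,0,0,0,0,0],[0,0,0,0,0,0],[0,0,0,0,0,0],[0,0,0,0,0,0],[0,0,0,0,0,0],[0,0,0,0,0,0],[0,0,0,0,0,0],[0,0,0,0,0,0],[0,0,0,0,0,0],[0,0,0,0,0,0],[0,0,0,0,0,0],[0,0,0,0,0,0],[0,0,0,0,0,0],[0,0,0,0,0,0],[0,0,0,0,0,0],[0,0,0,0,0,0],[0,0,0,0,0,0],[0,0,0,0,0,0],[0,0,0,0,0,0]])

```text
t: 19.75
tcp_pos: [0.5585, -0.2222, 0.3284]
orientation: [0.795, 0.136, 0.559, -0.193]
contact_force: [0.1, 0.8, -2.2]
finger_gap: 0.561
grasp_force: 43.0
```

Request:
arm_command(deltas=[[0,0,0,0,0,0],[0,0,0,0,0,0],[0,0,0,0,0,0],[0,0,0,0,0,0],[0,0,0,0,0,0],[0,0,0,0,0,0],[0,0,0,0,0,0],[0,0,0,0,0,0]])

```text
t: 20.55
tcp_pos: [0.5585, -0.2222, 0.3283]
orientation: [0.795, 0.136, 0.559, -0.193]
contact_force: [0.4, -0.5, -2.0]
finger_gap: 0.567
grasp_force: 43.0
```

Request:
arm_command(deltas=[[0,0,0,0,0,-1],[0,0,0,0,0,-1],[0,0,0,0,0,-1],[0,0,0,0,0,-1],[0,0,0,0,0,-1],[0,0,0,0,0,-1],[0,0,0,0,0,-1],[0,0,0,0,0,-1],[0,0,0,0,0,-1],[0,0,0,0,0,-1],[0,0,0,0,0,-1],[0,0,0,0,0,-1],[0,0,0,0,0,-1],[0,0,0,0,0,-1],[0,0,0,0,0,-1],[0,0,0,0,0,-1],[0,0,0,0,0,-1],[0,0,0,0,0,-1]])

```text
t: 22.35
tcp_pos: [0.5585, -0.2222, 0.3283]
orientation: [-0.424, 0.3, -0.491, 0.699]
contact_force: [0.0, -0.3, -2.2]
finger_gap: 0.558
grasp_force: 43.0
```

Request:
arm_command(deltas=[[0,0,0,0,0,-1],[0,0,0,0,0,-1],[0,0,0,0,0,-1],[0,0,0,0,0,-1],[0,0,0,0,0,-1],[0,0,0,0,0,-1],[0,0,0,0,0,-1],[0,0,0,0,0,-1],[0,0,0,0,0,-1],[0,0,0,0,0,-1],[0,0,0,0,0,-1],[0,0,0,0,0,-1],[0,0,0,0,0,-1],[0,0,0,0,0,-1],[0,0,0,0,0,-1],[0,0,0,0,0,-1],[0,0,0,0,0,-1],[0,0,0,0,0,-1]])

```text
t: 24.15
tcp_pos: [0.5585, -0.2222, 0.3283]
orientation: [0.194, 0.559, -0.135, 0.795]
contact_force: [-0.3, 0.6, -1.0]
finger_gap: 0.564
grasp_force: 42.9
```

```bash
python3 s.py; python3 - <<'E'
from plan import *
x,A,q=cur()
# tin axis ahead of/behind TCP: grasp-time TCP (.5585,-.2222) vs tin estimate
u0=tool(-27.3,0)[:,2];d=np.array([.5588,-.2224])-[.537,-.2115];off=d@u0[:2];print("off",off)
hd=10;u=tool(hd,0)[:,2];X=np.array([.517,.1505,0])+u*off
print("place tcp",X)
# TCP over mat, high, tool tilted up 20 : same xyz but z .33
crows(X+[0,0,.33],tool(hd,-19.8),20)
E
```

```text
24.15 q [-0.4615 -0.2227  2.4979  3.1579  1.0496 -1.5872] tcp [ 0.5585 -0.2222  0.3283] F [-0.2653  0.6366 -1.0204] 42.8592079365626
[[-0.2991 -0.4597  0.8362]
 [ 0.1581 -0.8881 -0.4317]
 [ 0.941   0.0031  0.3383]]
off 0.024371135815756853
place tcp [0.54100088 0.154732   0.        ]
end err [0.00037068 0.00036531 0.00143848] min j5 0.9905013395672118 q [ 0.1906167  -0.34999669  2.58538095  3.15945977  1.01027623 -1.58574429]
[[0.01, -0.07, -0.04, 0.35, 0.0, 0.13], [0.02, -0.06, -0.03, 0.35, 0.0, 0.13], [0.01, -0.07, -0.03, 0.35, 0.0, 0.12], [0.01, -0.07, -0.03, 0.35, 0.0, 0.13], [0.01, -0.07, -0.03, 0.36, 0.0, 0.13], [0.01, -0.07, -0.02, 0.35, 0.0, 0.13], [0.01, -0.07, -0.02, 0.35, 0.01, 0.13], [0.01, -0.07, -0.02, 0.35, 0.0, 0.12], [0.0, -0.07, -0.02, 0.35, 0.0, 0.13], [0.01, -0.08, -0.02, 0.35, 0.0, 0.13], [0.0, -0.07, -0.01, 0.35, 0.0, 0.13], [0.01, -0.08, -0.01, 0.35, 0.0, 0.13], [0.0, -0.07, -0.01, 0.35, 0.0, 0.13], [0.01, -0.08, -0.01, 0.35, 0.0, 0.12], [0.0, -0.07, -0.01, 0.36, 0.0, 0.13], [0.0, -0.08, 0.0, 0.35, 0.0, 0.13], [0.0, -0.07, 0.0, 0.35, 0.0, 0.13], [0.0, -0.08, 0.0, 0.35, 0.0, 0.13], [0.0, -0.07, 0.01, 0.35, 0.01, 0.12], [0.0, -0.08, 0.01, 0.35, 0.0, 0.13]]
```

Request:
arm_command(deltas=[[0.01,-0.07,-0.04,0.35,0.0,0.13],[0.02,-0.06,-0.03,0.35,0.0,0.13],[0.01,-0.07,-0.03,0.35,0.0,0.12],[0.01,-0.07,-0.03,0.35,0.0,0.13],[0.01,-0.07,-0.03,0.36,0.0,0.13],[0.01,-0.07,-0.02,0.35,0.0,0.13],[0.01,-0.07,-0.02,0.35,0.01,0.13],[0.01,-0.07,-0.02,0.35,0.0,0.12],[0.0,-0.07,-0.02,0.35,0.0,0.13],[0.01,-0.08,-0.02,0.35,0.0,0.13],[0.0,-0.07,-0.01,0.35,0.0,0.13],[0.01,-0.08,-0.01,0.35,0.0,0.13],[0.0,-0.07,-0.01,0.35,0.0,0.13],[0.01,-0.08,-0.01,0.35,0.0,0.12],[0.0,-0.07,-0.01,0.36,0.0,0.13],[0.0,-0.08,0.0,0.35,0.0,0.13],[0.0,-0.07,0.0,0.35,0.0,0.13],[0.0,-0.08,0.0,0.35,0.0,0.13],[0.0,-0.07,0.01,0.35,0.01,0.12],[0.0,-0.08,0.01,0.35,0.0,0.13]])

```text
t: 26.15
tcp_pos: [0.5404, 0.1566, 0.3327]
orientation: [-0.074, 0.572, 0.05, 0.816]
contact_force: [0.5, -0.1, -2.3]
finger_gap: 0.56
grasp_force: 42.9
```

```bash
python3 s.py; python3 - <<'E'
from plan import *
crows(np.array([.541,.1547,.095]),tool(10,19.8),19)
E
```

```text
26.15 q [ 0.1945 -0.3555  2.5847  3.1605  1.0066 -1.5837] tcp [0.5404 0.1566 0.3327] F [ 0.5014 -0.0507 -2.2967] 42.91564074810594
[[-0.3353  0.1776  0.9252]
 [-0.0632 -0.9841  0.166 ]
 [ 0.94   -0.0028  0.3412]]
end err [-0.00054359 -0.00020154  0.00036366] min j5 0.480864600508263 q [ 0.19051233 -0.18439107  2.58145118  3.17410125  0.4808646  -1.59420723]
[[-0.05, 0.0, -0.02, 0.0, -0.42, 0.0], [-0.04, 0.0, -0.01, -0.01, -0.42, 0.0], [-0.05, 0.0, -0.02, 0.0, -0.42, -0.01], [-0.05, 0.0, -0.01, 0.0, -0.41, 0.0], [-0.05, 0.0, -0.01, 0.0, -0.42, 0.0], [-0.05, 0.0, -0.01, 0.0, -0.42, 0.0], [-0.05, 0.0, 0.0, -0.01, -0.42, 0.0], [-0.05, 0.0, -0.01, 0.0, -0.42, 0.0], [-0.05, 0.0, 0.0, 0.0, -0.42, -0.01], [-0.05, 0.01, 0.0, 0.0, -0.41, 0.0], [-0.05, 0.0, 0.0, -0.01, -0.42, 0.0], [-0.05, 0.0, 0.0, 0.0, -0.42, 0.0], [-0.05, 0.0, 0.01, 0.0, -0.42, 0.0], [-0.05, 0.0, 0.0, 0.0, -0.42, 0.0], [-0.05, 0.0, 0.01, -0.01, -0.42, -0.01], [-0.05, 0.0, 0.01, 0.0, -0.41, 0.0], [-0.04, 0.0, 0.01, 0.0, -0.42, 0.0], [-0.05, 0.0, 0.02, 0.0, -0.42, 0.0], [-0.05, 0.0, 0.01, -0.01, -0.42, 0.0]]
```

Request:
arm_command(deltas=[[-0.05,0.0,-0.02,0.0,-0.42,0.0],[-0.04,0.0,-0.01,-0.01,-0.42,0.0],[-0.05,0.0,-0.02,0.0,-0.42,-0.01],[-0.05,0.0,-0.01,0.0,-0.41,0.0],[-0.05,0.0,-0.01,0.0,-0.42,0.0],[-0.05,0.0,-0.01,0.0,-0.42,0.0],[-0.05,0.0,0.0,-0.01,-0.42,0.0],[-0.05,0.0,-0.01,0.0,-0.42,0.0],[-0.05,0.0,0.0,0.0,-0.42,-0.01],[-0.05,0.01,0.0,0.0,-0.41,0.0],[-0.05,0.0,0.0,-0.01,-0.42,0.0],[-0.05,0.0,0.0,0.0,-0.42,0.0],[-0.05,0.0,0.01,0.0,-0.42,0.0],[-0.05,0.0,0.0,0.0,-0.42,0.0],[-0.05,0.0,0.01,-0.01,-0.42,-0.01],[-0.05,0.0,0.01,0.0,-0.41,0.0],[-0.04,0.0,0.01,0.0,-0.42,0.0],[-0.05,0.0,0.02,0.0,-0.42,0.0],[-0.05,0.0,0.01,-0.01,-0.42,0.0],[0,0,0,0,0,0]])

```text
t: 28.15
tcp_pos: [0.5405, 0.1528, 0.0936]
orientation: [-0.049, 0.816, 0.07, 0.571]
contact_force: [-0.0, 0.0, -1.6]
finger_gap: 0.561
grasp_force: 42.8
```

```bash
python3 s.py; python3 - <<'E'
from plan import *
from bench import imaging
import cv2
o=[]
for n,b in(("scene",(190,310,290,424)),("top",(130,250,210,344))):
    d=imaging.read_camera(n);np.savez(n+"1.npz",**d);o.append(cv2.resize(d["color"][b[0]:b[1],b[2]:b[3]],(400,360),interpolation=cv2.INTER_CUBIC))
cv2.imwrite("pics/pre.png",np.hstack(o)[:,:,::-1])
E
```

```text
28.15 q [ 0.1874 -0.1846  2.5827  3.1748  0.4782 -1.595 ] tcp [0.5405 0.1528 0.0936] F [-0.041   0.0388 -1.6417] 42.81194229377434
[[ 0.3372  0.1704  0.9259]
 [ 0.0585 -0.9854  0.1601]
 [ 0.9396  0.0002 -0.3422]]
```

View pics/pre.png

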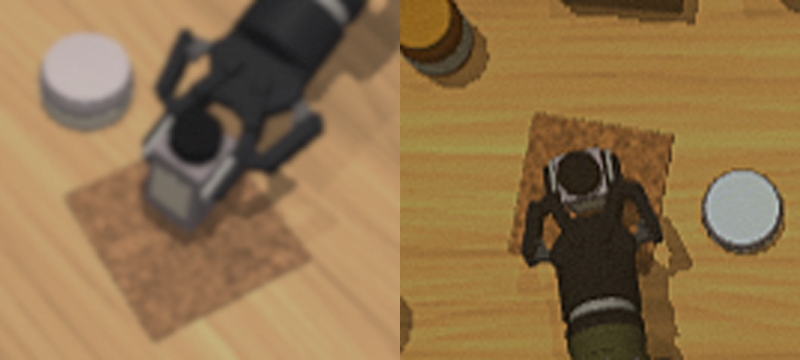

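```bash
python3 - <<'E'
from h import *
T=load("top1.npz");S=load("scene1.npz")
print("T",plane(T,[(270,187)],.138)[0]-[.515,.149,0],"S",plane(S,[(355,234)],.138)[0]-[.5195,.153,0])
# sanity: same clicks at original location vs grasp-time
E
```

```text
T [ 0.00033664 -0.0025292   0.138     ] S [-0.00058727 -0.00187625  0.138     ]
```

The tin hangs over the mat, within about 2 mm of its middle in both views (lid at (195,133) left and (580,172) right). Lowering with a 2 mm sideways correction, slow near contact.

Request:
arm_command(deltas=[[-0.019,-0.0015,0.007,0,0,0],[-0.019,-0.0015,0.007,0,0,0],[-0.019,-0.0015,0.007,0,0,0],[-0.019,-0.0015,0.007,0,0,0],[-0.019,-0.0015,0.007,0,0,0],[-0.019,-0.0015,0.007,0,0,0],[-0.004,0,0.0015,0,0,0],[-0.004,0,0.0015,0,0,0],[0,0,0,0,0,0],[0,0,0,0,0,0]])

```text
t: 29.25
tcp_pos: [0.5409, 0.1552, 0.063]
orientation: [-0.049, 0.815, 0.07, 0.573]
contact_force: [0.7, 0.5, -2.7]
finger_gap: 0.56
grasp_force: 42.8
```

Request:
arm_command(deltas=[[-0.004,0,0.0015,0,0,0],[0,0,0,0,0,0],[-0.004,0,0.0015,0,0,0],[0,0,0,0,0,0],[0,0,0,0,0,0]])

```text
t: 29.75
tcp_pos: [0.5408, 0.1551, 0.0606]
orientation: [-0.049, 0.815, 0.07, 0.573]
contact_force: [0.2, 0.1, -2.0]
finger_gap: 0.567
grasp_force: 42.8
```

Request:
arm_command(deltas=[[-0.004,0,0.0015,0,0,0],[0,0,0,0,0,0],[0,0,0,0,0,0]])

```text
t: 30.05
tcp_pos: [0.5408, 0.1551, 0.0595]
orientation: [-0.049, 0.815, 0.07, 0.573]
contact_force: [-0.1, -0.7, -1.1]
finger_gap: 0.563
grasp_force: 42.8
```

Request:
arm_command(deltas=[[-0.003,0,0.001,0,0,0],[0,0,0,0,0,0],[0,0,0,0,0,0]])

```text
t: 30.35
tcp_pos: [0.5409, 0.1552, 0.0589]
orientation: [-0.049, 0.815, 0.07, 0.573]
contact_force: [-0.1, -1.0, -1.5]
finger_gap: 0.562
grasp_force: 42.9
```

Request:
arm_command(deltas=[[-0.003,0,0.001,0,0,0],[0,0,0,0,0,0],[0,0,0,0,0,0]])

```text
t: 30.65
tcp_pos: [0.5413, 0.1551, 0.0588]
orientation: [-0.049, 0.815, 0.07, 0.574]
contact_force: [-3.7, -2.0, 4.5]
finger_gap: 0.561
grasp_force: 42.5
```

Request:
arm_command(deltas=[[-0.002,0,0.001,0,0,0],[0,0,0,0,0,0],[0,0,0,0,0,0]])

```text
t: 30.95
tcp_pos: [0.5416, 0.1552, 0.0588]
orientation: [-0.049, 0.814, 0.07, 0.574]
contact_force: [-5.1, -1.9, 6.3]
finger_gap: 0.56
grasp_force: 42.6
```

Firm contact on the mat at the expected height. Releasing.

Request:
arm_command(deltas=[[0,0,0,0,0,0],[0,0,0,0,0,0],[0,0,0,0,0,0]], squeeze=20)

```text
t: 31.25
tcp_pos: [0.5416, 0.1552, 0.0588]
orientation: [-0.049, 0.814, 0.07, 0.574]
contact_force: [-4.5, -2.6, 7.2]
finger_gap: 0.562
grasp_force: 42.6
```

Request:
arm_command(deltas=[[0,0,0,0,0,0],[0,0,0,0,0,0],[0,0,0,0,0,0],[0,0,0,0,0,0],[0,0,0,0,0,0],[0,0,0,0,0,0],[0,0,0,0,0,0],[0,0,0,0,0,0]], hand=1)

```text
t: 32.05
tcp_pos: [0.5409, 0.1551, 0.0574]
orientation: [-0.049, 0.815, 0.07, 0.573]
contact_force: [0.2, -0.2, 0.2]
finger_gap: 1.001
grasp_force: 0.0
```

```bash
python3 s.py; python3 - <<'E'
from plan import *
x,A,q=cur();print(np.degrees(np.arctan2(A[1,2],A[0,2])))
crows(x+[0,0,.21],tool(9.8,-3),20)
from bench import imaging
import cv2
o=[]
for n,b in(("scene",(190,310,290,424)),("top",(130,250,210,344))):
    d=imaging.read_camera(n);np.savez(n+"2.npz",**d);o.append(cv2.resize(d["color"][b[0]:b[1],b[2]:b[3]],(400,360),interpolation=cv2.INTER_CUBIC))
cv2.imwrite("pics/rel.png",np.hstack(o)[:,:,::-1])
E
```

```text
32.05 q [ 0.1949 -0.0417  2.5658  3.1805  0.6078 -1.5949] tcp [0.5409 0.1551 0.0574] F [ 0.2004 -0.216   0.1626] 0.0
[[ 0.334   0.1705  0.927 ]
 [ 0.0579 -0.9854  0.1603]
 [ 0.9408  0.0002 -0.339 ]]
9.811587270161304
end err [ 4.04337017e-05  4.24373120e-05 -1.12860902e-03] min j5 0.6094645010737683 q [ 0.19640332 -0.45953586  2.61902246  3.18392445  0.6414966  -1.60604744]
[[0.04, 0.0, -0.01, 0.0, 0.23, 0.0], [0.04, 0.0, -0.02, 0.0, 0.23, 0.0], [0.04, 0.0, -0.01, 0.0, 0.22, 0.0], [0.04, 0.0, -0.01, 0.0, 0.23, 0.0], [0.04, 0.0, -0.01, 0.0, 0.23, 0.0], [0.04, 0.0, -0.01, 0.0, 0.23, 0.0], [0.04, 0.0, -0.01, 0.0, 0.23, 0.0], [0.04, 0.0, -0.01, 0.0, 0.23, 0.0], [0.04, 0.0, -0.01, 0.0, 0.22, 0.0], [0.05, 0.0, -0.01, 0.0, 0.23, 0.0], [0.04, 0.0, 0.0, 0.0, 0.23, 0.0], [0.04, 0.0, -0.01, 0.0, 0.23, 0.0], [0.04, 0.0, 0.0, 0.0, 0.23, 0.0], [0.04, 0.0, -0.01, 0.0, 0.22, 0.0], [0.04, 0.0, 0.0, 0.0, 0.23, 0.0], [0.05, 0.0, 0.0, 0.0, 0.23, 0.0], [0.04, 0.0, 0.0, 0.0, 0.23, 0.0], [0.04, 0.0, 0.0, 0.0, 0.23, 0.0], [0.04, 0.0, 0.0, 0.0, 0.22, 0.0], [0.04, 0.0, 0.0, 0.0, 0.23, 0.0]]
```

View pics/rel.png

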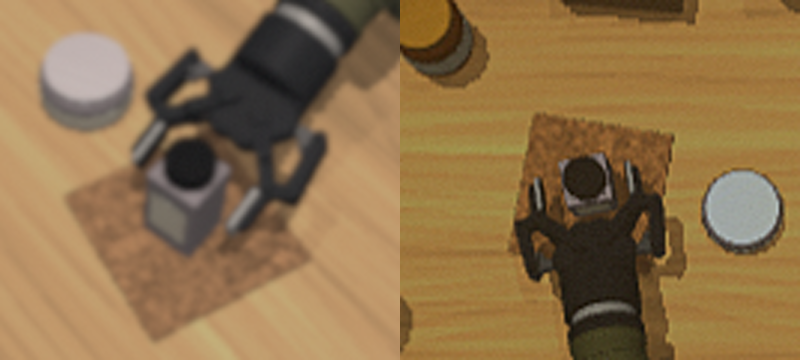

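The tin stands upright on the mat, lid at (190,165) left and (586,178) right, with both pads clear of it. Rising straight up.

Request:
arm_command(deltas=[[0.04,0,-0.015,0,0.1,0],[0.04,0,-0.015,0,0.23,0],[0.04,0,-0.01,0,0.23,0],[0.04,0,-0.01,0,0.23,0],[0.04,0,-0.01,0,0.23,0],[0.04,0,-0.01,0,0.23,0],[0.04,0,-0.01,0,0.23,0],[0.04,0,-0.01,0,0.23,0],[0.04,0,-0.01,0,0.23,0],[0.04,0,-0.01,0,0.23,0],[0.04,0,-0.01,0,0.23,0],[0.04,0,-0.01,0,0.23,0],[0.04,0,0,0,0.23,0],[0.04,0,-0.01,0,0.23,0],[0.04,0,0,0,0.23,0],[0.04,0,0,0,0.23,0],[0.04,0,0,0,0.23,0],[0.04,0,0,0,0.23,0],[0.04,0,0,0,0.23,0],[0,0,0,0,0,0]])

```text
t: 34.15
tcp_pos: [0.5403, 0.1551, 0.2534]
orientation: [-0.061, 0.695, 0.06, 0.714]
contact_force: [1.3, -0.2, 0.6]
finger_gap: 0.998
grasp_force: 0.0
```

```bash
python3 - <<'E'
from plan import *
from h import cloud
from bench import imaging
import cv2
print(cur())
o=[]
for n,b in(("scene",(190,310,290,424)),("top",(130,250,210,344))):
    d=imaging.read_camera(n);C=cloud(d)[b[0]:b[1],b[2]:b[3]].reshape(-1,3);m=(C[:,2]>.03)&(C[:,2]<.12)&(np.hypot(C[:,0]-.517,C[:,1]-.15)<.06);print(n,cv2.minAreaRect((C[m][:,:2]*1000).astype(np.float32)),C[m][:,2].max())
    o.append(cv2.resize(d["color"][b[0]:b[1],b[2]:b[3]],(400,360),interpolation=cv2.INTER_CUBIC))
cv2.imwrite("pics/end.png",np.hstack(o)[:,:,::-1])
E
```

```text
(array([0.54034795, 0.15510412, 0.2533758 ]), array([[-2.67229383e-02,  1.70462814e-01,  9.85001682e-01],
       [-4.51164277e-03, -9.85364104e-01,  1.70403134e-01],
       [ 9.99632697e-01,  1.09696729e-04,  2.71008915e-02]]), array([ 0.19636513, -0.44049695,  2.62239412,  3.18362976,  0.63863651,
       -1.60534448]))
scene ((519.2123413085938, 149.8679656982422), (49.590457916259766, 46.43667984008789), 9.320419311523438) 0.10707619782970723
top ((518.1905517578125, 147.24705505371094), (47.54469299316406, 47.83525085449219), 10.088973045349121) 0.11141300765000994
```

View pics/end.png

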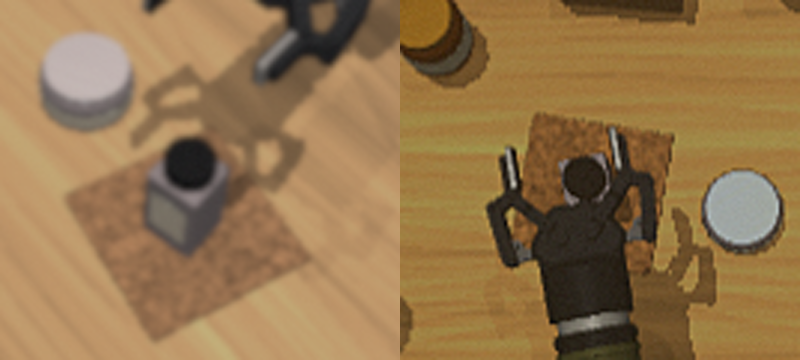

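The tin stands upright on the cork mat, within about 3 mm of its middle in both views. The low can at (87,80) left is where it was and the gripper is well clear.

```bash
python3 -c "
from bench import workorder
print(workorder.hand_in())"
```

```text
the job is handed in; nothing more can be done
None
```

The small tin was held fully upside down for about 2.8 s, then set upright about 3 mm from the middle of the cork mat and let go; nothing else was touched, and the job was handed in at about 34 s.

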